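# Put the logger away and close the chest

### The job

Put the white data logger from the desk into the open chest, lying flat with its screen up on the foam beside the blue one. Then lift the red knob at the knee of the folding lid stay past centre to unlock it, and lower the lid gently until it is fully shut, without slamming it or forcing it against the locked stay. Leave the other things where they are.

Things in the scene. Friction and masses are not known exactly. Their poses are not given: they have to be found in the camera images.
- chest: Plywood chest fixed to the desk, 200 (x) by 300 (y) by 110 high, walls 7 thick. Origin: centre of its underside; x points to its hinge side (away from the robot), y to its left, z up. Its flat foam floor is at height 60 (well 50 deep, no dividers). The blue logger lies in the left half; the right half (chest y -10 to -130) is free. The open lid overhangs the rear third, so reach in at the front half.
- floor_in (a point): Centre of the chest's foam floor, on its surface (chest x 0, y 0, z 60). Axes as the chest.
- hinge (a point): Middle of the lid's hinge axis, on the chest's far top edge (chest x 100, y 0, z 110). The axis runs along chest y. Axes as the chest.
- lid_panel (a joint): Lid angle (rad). 0 = start, raised 1.222 (70 deg) above level, leaning over the chest; 1.222 = fully shut on the rim. Pale wood, 200 from hinge to front edge (+4 grey edging), 300 wide, 12 thick, underside on the hinge axis. Stiff hinge: unlocked, the lid stays where it is left and takes 0.5 to 3 N at its front edge to push down. While the stay is locked it cannot go down.
- lid_edge (a point): Middle of the front edge of the lid on its outer (upper) face, 200 from the hinge axis and 12 above the underside. Its x axis points along the lid towards the hinge, z out of the outer face. It starts about 300 above the desk.
- stay_pivot (a point): Point on the lower pivot axis of the lid stay: a horizontal axis along chest y, on the outside of the chest's right (-y) wall (chest x -30, y -200, z 65). Axes as the chest. The knob swings about this axis at radius 85.
- knob (a point): Centre of the red knob at the knee of the steel stay: round grip, 16 diameter, 45 long, lying along chest y, centre 50 outside the right wall; pinch it from above, fingers closing along chest x. Seen from stay_pivot it starts 2.27 rad above chest -x (so up and back); swing it up and forward (angle falling): dead centre after 0.1 rad, then the lid follows down. Lid shut: about 0.92 rad.
- knee (a joint): Fold of the stay's knee (rad): 0 = locked, resting on its stop; 0.2 = straight (dead centre); above that it is unlocked and folds freely; about 2.7 with the lid shut. Two steel links of 85 between pivots.
- logger_mid (a point): Centre (half-way up) of the loose white data logger: 80 (x) by 46 (y) by 24 high, about 120 g, square dark screen on top towards its +x end, lying flat on the desk to the right. x along its length, z up out of the screen.
- twin: Blue logger of the same size lying in the chest's left half; origin at the centre of its underside, x along its length. Stays there.
- display: Small white L-shaped thermometer display, 55 by 62 by 45 high, loose on the desk to the right; origin under its centre. Leave it.
- tape: Yellow tape roll lying flat, 68 in diameter, 20 high, loose on the desk to the right; origin under its centre. Leave it.
- disc: Blue round disc, 112 in diameter, 28 high, on the desk beyond; origin under its centre. Leave it.
- pencup: Terracotta and blue pen cup, 76 in diameter, pens to 150 high, at the left of the chest; origin under its centre. Leave it.
- mug: White mug, 80 in diameter, 90 high, at the left; origin under its centre. Leave it.
Mind the look-alikes: they are no part of the job. Leave any brown or turquoise look-alike of the part that bears logger_mid alone.

How it is judged (in metres and radians):
On the way, in this order (a step that is already met when the one before it is completed fails the run):
1. the white logger lies flat, screen up, on the foam in the open chest, let go (x of logger_mid in the frame of chest between -0.093 and 0.093 m and y of logger_mid in the frame of chest between -0.143 and 0.143 m and z of logger_mid in the frame of chest between 0.065 and 0.079 m and angle between logger_mid's own z axis and vertical below 0.15 rad and contact force between the fingers and logger below 0.1 N and value of joint lid_panel below 0.25 rad and value of joint knee below 0.2 rad), for 0.2 s.
2. the stay's knee has been lifted past centre, the lid still up (value of joint knee above 0.3 rad and value of joint lid_panel below 0.6 rad), for 0.1 s.
3. the lid is fully shut (value of joint lid_panel above 1.19 rad), for 0.2 s.
At the end, for the whole second after the job is handed in: The lid is shut to within 0.03 rad (about 6 mm at its front edge) and the white logger lies still inside the chest on the foam: centre within the walls, 5 to 19 mm above the foam, screen up within 0.15 rad, not on top of the blue one (x of logger_mid in the frame of chest between -0.093 and 0.093 m and y of logger_mid in the frame of chest between -0.143 and 0.143 m and z of logger_mid in the frame of chest between 0.065 and 0.079 m and angle between logger_mid's own z axis and vertical below 0.15 rad and value of joint lid_panel above 1.19 rad and linear speed of logger below 0.02 m/s); the robot touches nothing.
It fails at once if the lid is slammed: it swings down faster than 2 rad/s (velocity of joint lid_panel above 2 rad/s).
It fails at once if the lid is forced: pushed with more than 40 N (contact force between any of the fingers, the arm and lid_panel above 40 N).
It fails at once if another thing (blue logger, disc, display, tape roll, pen cup or mug) is moved by more than 30 mm (distance of any of twin, disc, display, tape, pencup, mug from where it was at the start of the episode above 0.03 m).
It also fails if it takes over 72 s, if anything falls off the work surface, if the arm or the gripper's body presses on something with over 40 N, if the wrist force passes 120 N, or if a joint passes its speed limit or range.

### The arm

A 7-joint arm with a two-finger parallel gripper is mounted at the origin on the work surface. World frame = base frame: x ahead of the robot, y to its left, z up, the work surface at z = 0. Lengths are in mm, angles in rad, forces in N, time in s.
With the tool pointing down it reaches from about 400 to 875 mm from the base axis. Payload 4.4 kg.
Tool frame: the origin (TCP) lies midway between the tips of the shut fingers; the grasp point (between the pads) lies 19 mm behind it; z points along the fingers, y is the line along which they close (so a half turn about z gives the same grasp; the last joint's range is limited). The gripper opens to 85 mm and grips with 20 to 120 N. Pads are 22 mm wide; open, the fingers measure 114 mm over their backs; the gripper's body (76 mm by 85 mm) begins 54 mm behind the grasp point. The pads swing forward as they close: fully open they stand 13 mm farther back than shut.
Start: joints at [1.271, 0.628, 0.038, 1.517, -0.027, 0.996, -0.02], TCP at [150.617, -632.323, 231.313] pointing down, gripper open.
Joint ranges: [-3.06, 3.06], [-0.37, 2.12], [-1.25, 1.32], [0.18, 2.47], [-1.1, 4.24], [0.23, 1.98], [-2.94, 2.94]. Speed limits (rad/s): [2.57, 2.57, 3.14, 3.14, 3.14, 3.14, 3.14].

### API

Orientations are given as [roll, pitch, yaw] about the fixed x, y, z axes, in that order (R = Rz(yaw) Ry(pitch) Rx(roll)).
In Python, from cell import telemetry, eyes, ctrl, finder gives the robot as it stands.
- The arm moves only by the tool move_arm, never from a script. Its argument "steps" is a list of rows, each a list of 7 numbers: the turn, a rotation vector about the world's x, y, z in degrees, then the shift along the world's x, y, z in m, then the finger opening in m, from 0 to 0.0854. A call has 1 to 5 rows; each row shifts and turns the commanded pose from where the row before left it; what a row does not reach is not made up. A row lasts 1/10 s, in which the tool goes at most 50 mm and 8.59 degrees, less where a joint would pass 70% of its speed; a pose out of reach is approached as far as the arm can. A call with a gripper value outside its range is refused whole. The fingers move at their own pace and stop on an object; the grip force is fixed at half the most. Time passes only in rows, so rows that do not move let the fingers close. It gives the time, the measured TCP pose, the force, the opening and the grip force at its end, in the units of the state.
- telemetry.read_state(): the state, without advancing time (a new reading comes with each control period).
- eyes.get_image(name): name is "side" or "top" or "wrist"; returns (picture, depth): 384x512x3 uint8, blue, green, red; 384x512 float32, mm along the optical axis (not along the pixel's ray), 0 where there is no reading.
- eyes.calibration(name): a dict with "fx", "fy", "cx", "cy" (pixels), "position" and "attitude" of the camera in the world. Camera axes: x right, y down, z forward; pixel columns grow to the right and rows downward; lengths in mm; the calibration is good to about 2 mm. A picture is of the moment at which its call begins: read the wrist's pose just before it. calibration takes no time and is no camera call; for the wrist camera it gives the pose at the moment of the call.
- ctrl.finish_job(): hands the job in; it is judged then, once.
Trained networks look in the newest picture that a camera, given by its name, has taken for a name from the list of things; names that differ only in an ending like _2 or _b are one class to them, and where a whole thing is asked for, a point or a joint stands for the part that bears it (a point fixed in the world has none). Each returns a list of dicts, best first, with "confidence" (0 to 1); they miss things now and then, are a little off and sometimes report something else, mostly with a low value. They report only what shows in the picture. A call takes as long as a camera call. They do not tell look-alikes from the thing itself.
- finder.boxes_of(camera, name): "location" ([x, y, z] in mm, in the coordinates of the camera as it stood for that picture, good to about 4 mm: the middle of the surface that is visible of it).
- finder.cut_out(camera, name): "mask" (384x512 bool, what is visible of it).
- finder.pinpoint(camera, name): "location" ([x, y, z] in mm, in the coordinates of the camera as it stood for that picture, good to about 4 mm: a listed point, or the origin of a listed thing).
The state is a dict: "clock": time; "qpos": joint angles; "qd": joint speeds; "tau": joint torques, N m; "eef_pos": TCP position; "tool_rot": TCP orientation; "force": force on the tool from outside, world axes, zero at the start; "torque": the same for the moment, N m; "width": finger opening in mm; "gripper_force": force on a finger pad.
Only numpy, scipy, OpenCV 4.12 (cv2) and the standard library are available. Lean on these libraries where they do the work, as an engineer would, in place of code of your own. Each camera call takes 0.05 s, during which the arm holds its last target. There are 200 camera calls.

## Working session

There is one attempt and no reset: what is moved stays moved. The work goes in short steps, Python scripts to look and compute and a tool call to move; the robot and the scene stay as the last step left them, time stands still between calls to the robot, and variables do not carry over. Pictures are saved under pics/ and viewed, at most 10 in all, crops included, and the job is handed in when it is done.

Besides the shell and the picture viewer there is one more tool, called after "Emit:" as name(argument=value, ...), one argument or row to a line, values as JSON. move_arm: Moves the arm, as the interface text tells. Its arguments: {"type":"object","properties":{"steps":{"type":"array"}},"required":["steps"]}

```bash
ls; mkdir -p pics; cat > h.py <<'E'
import numpy as np, cv2
from scipy.spatial.transform import Rotation as R
from cell import telemetry, eyes, ctrl, finder
def w(cal,p):
    a=np.array(cal["attitude"],float)
    M=a if a.shape==(3,3) else R.from_euler('xyz',a).as_matrix()
    return M@np.array(p,float)+np.array(cal["position"],float)
def px(cal,p): return [round(cal["fx"]*p[0]/p[2]+cal["cx"]),round(cal["fy"]*p[1]/p[2]+cal["cy"])]
def pts(cam,names,f='pinpoint'):
    c=eyes.calibration(cam)
    for n in names:
        for d in getattr(finder,f)(cam,n)[:3]:
            print(cam,n,round(d["confidence"],2),np.round(w(c,d["location"])),px(c,d["location"]))
E
python3 - <<'E'
from h import *
ims=[]
for c in ["side","top"]:
    im,d=eyes.get_image(c); cv2.imwrite(f"pics/{c}0.png",im)
    print(eyes.calibration(c))
    pts(c,["chest","logger_mid","knob","lid_edge","hinge","stay_pivot","twin","display","tape"])
print(telemetry.read_state())
E
```

```text
pics
{'fx': 412.0769244469972, 'fy': 412.0769244469972, 'cx': 247.30219769349964, 'cy': 194.29835647941428, 'position': array([ 126.24355001,  655.13775259, 1069.91608267]), 'attitude': array([-2.44384603, -0.00736723, -2.55388121])}
side chest 0.91 [529. 161.  -0.] [224, 262]
side logger_mid 0.85 [ 697. -275.   15.] [256, 151]
side logger_mid 0.65 [ 571. -281.    9.] [287, 165]
side logger_mid 0.65 [ 584. -407.    8.] [301, 144]
side knob 0.45 [ 430. -359.   -2.] [332, 170]
side lid_edge 0.65 [576. 157. 295.] [205, 190]
side hinge 0.78 [634. 146. 110.] [196, 221]
side stay_pivot 0.91 [465. -36.  66.] [278, 214]
side twin 0.8 [513. 270.  60.] [205, 282]
side twin 0.58 [530. 160.  61.] [223, 250]
side display 0.87 [ 434. -361.    3.] [331, 169]
side tape 0.54 [ 455. -202.    1.] [305, 195]
side tape 0.4 [465. -40.  67.] [279, 213]
{'fx': 401.89866413691254, 'fy': 401.89866413691254, 'cx': 256.6822382291598, 'cy': 195.1352981610318, 'position': array([ 370.28218638,   47.47607746, 1598.51593455]), 'attitude': array([-3.02869986, -0.01429016, -1.565557  ])}
top chest 0.77 [530. 164.   3
[... 540 characters left out ...]
 'qpos': array([ 1.27117697,  0.62837581,  0.03850802,  1.51742993, -0.02700598,
        0.99627393, -0.02003352]), 'qd': array([-1.02687866e-03,  3.05142354e-04, -2.79685957e-03, -2.24814019e-05,
        4.09370664e-05,  7.61810863e-04, -4.98337339e-05]), 'tau': array([ 2.28016841e-03, -5.63279235e+01,  1.22637503e+00, -1.93787098e+01,
        1.09439794e-02,  1.59385512e-03, -2.75715728e-06]), 'eef_pos': array([ 150.62662925, -632.31556187,  231.31965804]), 'tool_rot': array([ 3.14156196e+00, -3.79243479e-05,  2.33750417e-01]), 'force': array([-0.820874  , -0.14128343,  0.65484242]), 'torque': array([-0.00948776, -0.05901105, -0.00390546]), 'gripper_force': 0.0, 'width': 85.35138709517851}
```

```bash
python3 - <<'E'
import cv2,numpy as np
a=cv2.imread("pics/side0.png");b=cv2.imread("pics/top0.png")
A=cv2.resize(a[110:330,120:390],(800,652))[:600]
cv2.imwrite("pics/a.png",A)
cv2.imwrite("pics/b.png",cv2.resize(b[120:260,170:400],None,fx=3.4,fy=3.4,interpolation=2))
E
```

```text
(no output)
```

View pics/a.png

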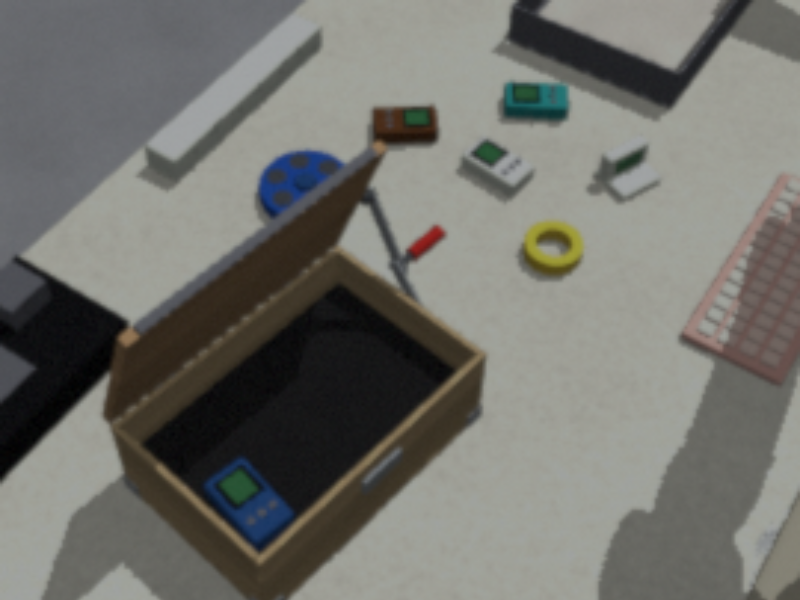

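View pics/b.png

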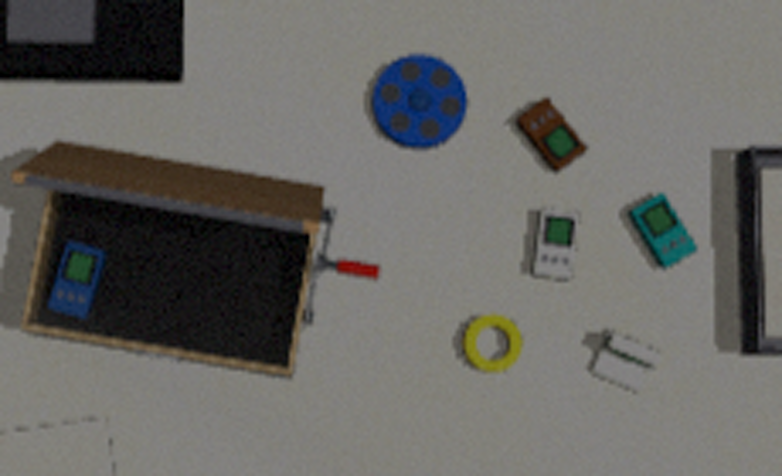

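Candidates in the top crop: the white logger at (556,243) (full image 333,191), brown at (550,135), turquoise at (660,230). The white one fits, because it has a white body with a dark square screen at its +x end. It lies at about world (570,-280). The chest yaw is about -0.15. I'll move above the white one and confirm with the wrist camera.

Emit:
move_arm(
  steps=[
    [0,0,0,0.038,0.032,0,0.085],
    [0,0,0,0.038,0.032,0,0.085],
    [0,0,0,0.038,0.032,0,0.085],
    [0,0,0,0.038,0.032,0,0.085],
    [0,0,0,0.038,0.032,0,0.085],
  ],
)

```text
clock: 1.5
eef_pos: [342.0, -471.0, 231.5]
tool_rot: [3.141, -0.0, 0.234]
force: [0.6, 0.4, 0.2]
width: 84.7
gripper_force: 0.0
```

Emit:
move_arm(
  steps=[
    [0,0,-3,0.038,0.032,0,0.085],
    [0,0,-4,0.038,0.032,0,0.085],
    [0,0,-4,0.038,0.032,0,0.085],
    [0,0,-4,0.038,0.032,0,0.085],
    [0,0,-4,0.038,0.032,0,0.085],
  ],
)

```text
clock: 2.0
eef_pos: [532.1, -310.8, 231.6]
tool_rot: [3.141, -0.001, -0.101]
force: [1.5, -0.9, -0.1]
width: 84.8
gripper_force: 0.0
```

```bash
cat > lg.py <<'E'
from h import *
def look(name,lo,hi,zlo,zhi,white=True):
    c=eyes.calibration("wrist"); im,d=eyes.get_image("wrist"); cv2.imwrite(f"pics/{name}.png",im)
    v,u=np.mgrid[:384,:512]; P=np.stack([(u-c["cx"])/c["fx"]*d,(v-c["cy"])/c["fy"]*d,d],-1)
    W=P@R.from_euler('xyz',c["attitude"]).as_matrix().T+c["position"]
    return c,im,d,W
E
python3 - <<'E'
from lg import *
c,im,d,W=look("w1",0,0,0,0)
pts("wrist",["logger_mid"])
for m in finder.cut_out("wrist","logger_mid")[:3]:
    k=m["mask"]&(d>0)&(W[...,2]>17)&(W[...,2]<32)
    if k.sum()<50: continue
    r=cv2.minAreaRect(W[k][:,:2].astype(np.float32)); print(m["confidence"],k.sum(),r,np.median(W[k][:,2]),im[k].mean(0))
E
```

```text
wrist logger_mid 0.83 [ 603. -393.   13.] [330, 117]
wrist logger_mid 0.81 [ 577. -266.   10.] [233, 146]
wrist logger_mid 0.55 [ 712. -261.    5.] [217, 33]
0.88 2398 ((586.2847900390625, -404.39849853515625), (79.90705871582031, 46.315216064453125), 30.473941802978516) 22.724524325400267 [100.49666389 103.72560467  64.85738115]
0.62 2945 ((699.3234252929688, -275.2428894042969), (79.47559356689453, 46.17676544189453), 37.33859634399414) 23.103077653227388 [56.89643463 67.9942275  74.32156197]
```

View pics/w1.png

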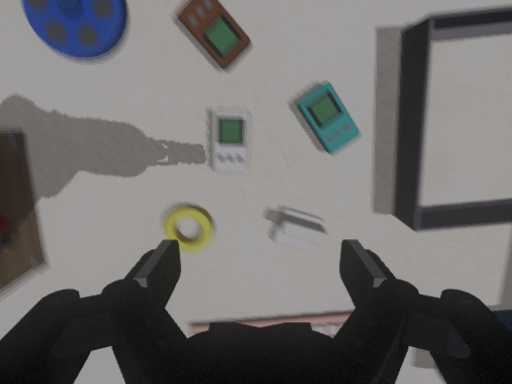

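The wrist view confirms the white logger, body centred at (231,140) with its screen up at (231,132). Brown is at (213,33) and turquoise at (328,117). I'll segment the white one by depth.

```bash
python3 - <<'E'
from lg import *
c,im,d,W=look("w1b",0,0,0,0)
k=(d>0)&(W[...,2]>16)&(W[...,2]<32)&(abs(W[...,0]-572)<60)&(abs(W[...,1]+278)<50)
r=cv2.minAreaRect(W[k][:,:2].astype(np.float32)); print(k.sum(),r,np.median(W[k][:,2]))
E
```

```text
2230 ((569.6270751953125, -278.9084777832031), (45.163490295410156, 80.02345275878906), 82.56890106201172) 22.88568706030719
```

Emit:
move_arm(
  steps=[
    [0,0,-1.6,0.02,0.017,-0.035,0.085],
    [0,0,0,0.018,0.016,-0.035,0.085],
    [0,0,0,0,0,-0.045,0.085],
    [0,0,0,0,0,-0.045,0.085],
    [0,0,0,0,0,-0.02,0.085],
  ],
)

```text
clock: 2.7
eef_pos: [564.6, -280.2, 47.4]
tool_rot: [-3.141, 0.007, -0.128]
force: [-0.9, -0.2, -0.8]
width: 84.6
gripper_force: 0.0
```

Emit:
move_arm(
  steps=[
    [0,0,0,0.003,0.001,-0.02,0.085],
    [0,0,0,0,0,-0.015,0.085],
    [0,0,0,0,0,-0.008,0.085],
    [0,0,0,0,0,0,0.085],
  ],
)

```text
clock: 3.1
eef_pos: [570.4, -279.0, 7.6]
tool_rot: [-3.142, 0.002, -0.127]
force: [0.2, -0.1, -0.0]
width: 84.9
gripper_force: 0.0
```

Emit:
move_arm(
  steps=[
    [0,0,0,0,0,-0.003,0.04],
    [0,0,0,0,0,0,0.04],
    [0,0,0,0,0,0,0.04],
    [0,0,0,0,0,0,0.04],
    [0,0,0,0,0,0,0.04],
  ],
)

```text
clock: 3.6
eef_pos: [572.4, -278.9, 6.6]
tool_rot: [3.141, -0.002, -0.126]
force: [0.3, -0.0, 6.4]
width: 44.5
gripper_force: 63.7
```

Emit:
move_arm(
  steps=[
    [0,0,0,0,0,0.03,0.04],
    [0,0,0,-0.01,0,0.048,0.04],
    [0,0,0,-0.02,0,0.045,0.04],
    [0,0,0,-0.02,0,0.045,0.04],
    [0,0,0,-0.02,0,0.045,0.04],
  ],
)

```text
clock: 4.1
eef_pos: [500.4, -277.9, 219.8]
tool_rot: [-3.141, 0.001, -0.125]
force: [1.5, -0.2, -1.5]
width: 44.9
gripper_force: 62.9
```

Emit:
move_arm(
  steps=[
    [0,0,0,-0.02,0.03,0.01,0.04],
    [0,0,0,-0.02,0.04,0,0.04],
    [0,0,0,0,0.048,0,0.04],
    [0,0,0,0,0.048,0,0.04],
    [0,0,0,0,0.048,0,0.04],
  ],
)

```text
clock: 4.6
eef_pos: [461.0, -62.6, 228.6]
tool_rot: [-3.141, -0.0, -0.126]
force: [1.7, 0.2, -2.6]
width: 44.2
gripper_force: 62.9
```

```bash
python3 - <<'E'
from h import *
s=telemetry.read_state();print(s["eef_pos"],s["tool_rot"],s["width"])
for c in ["side","top"]:
    im,d=eyes.get_image(c)
    pts(c,["chest","floor_in","knob","hinge","stay_pivot","lid_edge"])
E
```

```text
[460.96488375 -62.57916728 228.57174311] [-3.14134821e+00 -4.63960001e-04 -1.26459633e-01] 44.17546422013481
side chest 0.95 [531. 162.  -2.] [223, 262]
side chest 0.63 [335. 432.  -4.] [224, 380]
side chest 0.31 [ 453. -201.   -2.] [305, 196]
side floor_in 0.71 [528. 161.  63.] [224, 250]
side floor_in 0.17 [337. 428.  -0.] [224, 378]
side knob 0.64 [523. -37. 127.] [263, 193]
side hinge 0.98 [632. 145. 108.] [197, 221]
side stay_pivot 0.67 [465. -37.  63.] [278, 215]
side stay_pivot 0.58 [533. 161.  -3.] [223, 261]
side stay_pivot 0.39 [515. 268.  60.] [204, 281]
side lid_edge 0.58 [574. 157. 296.] [206, 190]
top chest 0.83 [529. 166.   6.] [221, 200]
top floor_in 0.59 [535. 163.  57.] [221, 197]
top knob 0.74 [510. 266.  59.] [194, 204]
top knob 0.39 [524. -40. 125.] [275, 199]
top hinge 0.93 [629. 145. 114.] [225, 171]
top stay_pivot 0.6 [472. -27.  65.] [271, 214]
top lid_edge 0.65 [571. 157. 301.] [218, 178]
```

Emit:
move_arm(
  steps=[
    [0,0,-2,0,0.045,0,0.04],
    [0,0,0,0.004,0.045,0,0.04],
    [0,0,0,0.007,0.043,0,0.04],
    [0,0,0,0.007,0.03,-0.01,0.04],
    [0,0,0,0,0,-0.04,0.04],
  ],
)

```text
clock: 5.8
eef_pos: [484.2, 105.4, 180.7]
tool_rot: [-3.134, -0.01, -0.153]
force: [1.9, 0.4, -2.6]
width: 44.5
gripper_force: 62.9
```

Emit:
move_arm(
  steps=[
    [0,0,0,0,0,-0.04,0.04],
    [0,0,0,0,0,-0.035,0.04],
    [0,0,0,0,0,-0.02,0.04],
    [0,0,0,0,0,-0.01,0.04],
    [0,0,0,0,0,0,0.04],
  ],
)

```text
clock: 6.3
eef_pos: [479.1, 98.4, 72.4]
tool_rot: [3.141, 0.002, -0.161]
force: [0.6, -0.7, -1.3]
width: 44.6
gripper_force: 62.9
```

Emit:
move_arm(
  steps=[
    [0,0,0,0,0,-0.003,0.04],
    [0,0,0,0,0,-0.002,0.04],
    [0,0,0,0,0,0,0.04],
  ],
)

```text
clock: 6.6
eef_pos: [480.2, 98.8, 69.0]
tool_rot: [-3.141, -0.001, -0.161]
force: [0.3, -0.6, -1.9]
width: 44.3
gripper_force: 62.9
```

Emit:
move_arm(
  steps=[
    [0,0,0,0,0,-0.002,0.04],
    [0,0,0,0,0,-0.001,0.04],
    [0,0,0,0,0,0,0.04],
  ],
)

```text
clock: 6.9
eef_pos: [480.1, 98.8, 66.5]
tool_rot: [-3.141, -0.001, -0.161]
force: [-1.1, 0.8, 9.7]
width: 45.0
gripper_force: 64.1
```

Contact with the foam, so I release and wait 0.2 s or more, then lift.

Emit:
move_arm(
  steps=[
    [0,0,0,0,0,0.001,0.085],
    [0,0,0,0,0,0,0.085],
    [0,0,0,0,0,0,0.085],
    [0,0,0,0,0,0,0.085],
    [0,0,0,0,0,0,0.085],
  ],
)

```text
clock: 7.4
eef_pos: [479.6, 98.7, 66.2]
tool_rot: [3.142, 0.0, -0.161]
force: [-0.1, -0.5, -0.3]
width: 85.2
gripper_force: 0.0
```

Emit:
move_arm(
  steps=[
    [0,0,0,0,0,0.03,0.085],
    [0,0,0,0,0,0.04,0.085],
    [0,0,0,0,0,0.045,0.085],
    [0,0,0,0,0,0.045,0.085],
    [0,0,0,0,0,0.005,0.085],
  ],
)

```text
clock: 7.9
eef_pos: [482.8, 99.3, 236.3]
tool_rot: [-3.137, -0.009, -0.161]
force: [0.5, 0.7, -0.1]
width: 85.0
gripper_force: 0.0
```

```bash
python3 - <<'E'
from lg import *
c,im,d,W=look("w2",0,0,0,0)
pts("wrist",["logger_mid","knob","stay_pivot","twin"])
k=(d>0)&(W[...,2]>76)&(W[...,2]<94)&(abs(W[...,0]-480)<50)&(abs(W[...,1]-99)<35)
print(k.sum(),cv2.minAreaRect(W[k][:,:2].astype(np.float32)),np.median(W[k][:,2]))
print(telemetry.read_state()["eef_pos"])
E
```

```text
wrist logger_mid 0.74 [470. 103.  68.] [260, 190]
wrist knob 0.95 [525. -42. 127.] [412, 122]
wrist stay_pivot 0.28 [517. 269.  56.] [117, 171]
wrist twin 0.88 [519. 269.  55.] [116, 169]
2953 ((473.8663024902344, 102.3472900390625), (47.378700256347656, 88.13526153564453), 79.28766632080078) 82.83708986447817
[478.40840461  98.45086429 229.76743058]
```

View pics/w2.png

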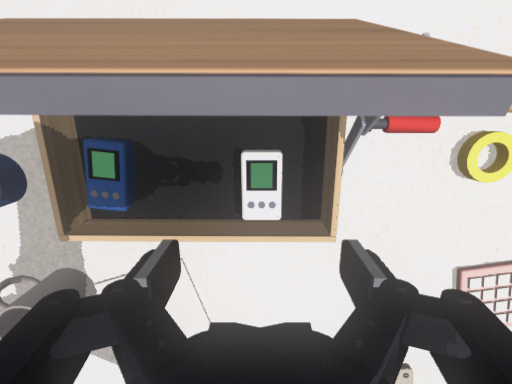

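The white logger lies flat, screen up, at (261,185), beside the blue one at (108,173). The red knob shows at (412,124). Next I check the wrist joint before turning 90°.

```bash
python3 - <<'E'
from h import *
s=telemetry.read_state();print(np.round(s["qpos"],2),s["eef_pos"],s["clock"])
E
```

```text
[-0.34  0.4   0.11  1.96 -0.06  0.79 -1.93] [478.40840461  98.45086429 229.76743058] 8.15
```

Emit:
move_arm(
  steps=[
    [0,0,-8,-0.01,-0.045,0.01,0.085],
    [0,0,-8,0,-0.045,0,0.085],
    [0,0,-8,0,-0.045,0,0.085],
    [0,0,-8,0,-0.015,0,0.085],
  ],
)

```text
clock: 8.55
eef_pos: [468.1, -56.5, 240.0]
tool_rot: [3.138, 0.001, -0.731]
force: [-0.9, -0.0, -0.5]
width: 85.1
gripper_force: 0.0
```

```bash
python3 - <<'E'
from h import *
s=telemetry.read_state();print(np.round(s["qpos"],2),s["eef_pos"],s["tool_rot"],s["clock"])
E
```

```text
[-0.15  0.38  0.29  1.99 -0.14  0.8  -2.09] [468.07593285 -56.46629866 239.97050773] [ 3.13758556e+00  5.03316251e-04 -7.31436893e-01] 8.55
```

Turning -90° would push joint 7 past its range, so I take the other half-turn (yaw +1.41).

Emit:
move_arm(
  steps=[
    [0,0,8.2,0.004,0,0,0.085],
    [0,0,8.2,0.004,0,0,0.085],
    [0,0,8.2,0.004,0,0,0.085],
    [0,0,8.2,0.004,0,0,0.085],
    [0,0,8.2,0.004,0,0,0.085],
  ],
)

```text
clock: 9.05
eef_pos: [488.6, -51.3, 239.4]
tool_rot: [-3.141, 0.004, 0.002]
force: [-0.4, -0.6, -0.2]
width: 84.7
gripper_force: 0.0
```

Emit:
move_arm(
  steps=[
    [0,0,8.2,0.004,0,0,0.06],
    [0,0,8.2,0.004,0,0,0.06],
    [0,0,8.2,0.004,0,0,0.06],
    [0,0,8.2,0.004,0,0,0.06],
    [0,0,8.2,0.004,0,0,0.06],
  ],
)

```text
clock: 9.55
eef_pos: [508.6, -51.2, 239.3]
tool_rot: [-3.139, 0.003, 0.718]
force: [0.6, 0.4, 0.2]
width: 60.2
gripper_force: 0.0
```

Emit:
move_arm(
  steps=[
    [0,0,8.2,0,0,0,0.06],
    [0,0,8.2,0,0,0,0.06],
    [0,0,8.2,0,0,0,0.06],
    [0,0,8.2,0,0,0,0.06],
    [0,0,7.9,0,0,0,0.06],
  ],
)

```text
clock: 10.05
eef_pos: [508.5, -51.3, 239.3]
tool_rot: [-3.138, -0.0, 1.428]
force: [-0.2, -0.5, -0.5]
width: 59.9
gripper_force: 0.0
```

Emit:
move_arm(
  steps=[
    [8.4,-1.35,0,0,0,0,0.06],
    [0,0,0,0,0,0,0.06],
  ],
)

```text
clock: 10.25
eef_pos: [507.8, -58.3, 238.7]
tool_rot: [-3.139, -0.149, 1.41]
force: [-0.7, -2.2, -0.6]
width: 59.9
gripper_force: 0.0
```

```bash
python3 - <<'E'
from lg import *
s=telemetry.read_state();print(np.round(s["qpos"],2),s["eef_pos"],s["tool_rot"],s["clock"])
c,im,d,W=look("w3",0,0,0,0)
pts("wrist",["knob"]);
k=(im[...,2]>120)&(im[...,1]<50)&(im[...,0]<60)&(W[...,2]>110)&(W[...,2]<160); print(k.sum(),cv2.minAreaRect(W[k][:,:2].astype(np.float32)),np.percentile(W[k],[5,50,95],axis=0))
eyes.get_image("side");pts("side",["knob"])
E
```

```text
[ 0.42  0.45 -0.37  1.89  0.01  0.83 -0.08] [507.82106041 -58.28699668 238.65543217] [-3.13862258 -0.14911425  1.41008576] 10.25
wrist knob 0.89 [527. -41. 127.] [276, 191]Traceback (most recent call last):
  File "<stdin>", line 5, in <module>
    return _quantile_unchecked(
        a, q, axis, out, overwrite_input, method, keepdims, weights)
    return _ureduce(a,
                    func=_quantile_ureduce_func,
    ...<5 lines>...
                    overwrite_input=overwrite_input,
                    method=method)
    r = func(a, **kwargs)
    result = _quantile(arr,
                       quantiles=q,
    ...<2 lines>...
                       out=out,
                       weights=wgt)
    slices_having_nans = np.isnan(arr[-1, ...])
                                  ~~~^^^^^^^^^
IndexError: index -1 is out of bounds for axis 0 with size 0
```

View pics/w3.png

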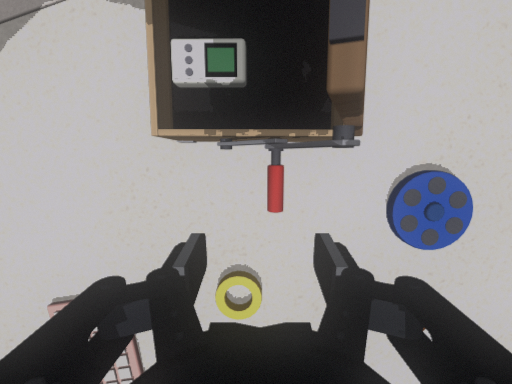

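```bash
python3 - <<'E'
from lg import *
c,im,d,W=look("w3b",0,0,0,0)
I=im.astype(int)
k=(I[...,2]>90)&(I[...,2]>2.2*I[...,1])&(W[...,2]>105)&(W[...,2]<165)&(abs(W[...,1]+40)<50)&(abs(W[...,0]-525)<40); print(k.sum(),cv2.minAreaRect(W[k][:,:2].astype(np.float32)),np.percentile(W[k],[5,50,95],axis=0))
E
```

```text
567 ((526.1991577148438, -39.7237548828125), (42.83052062988281, 12.531543731689453), 79.74105834960938) [[519.55985542 -58.16600483 133.37300946]
 [525.90899329 -38.18091685 135.52122342]
 [532.9650834  -20.27639984 136.96167115]]
```

The red knob is at (276,188), its axis along chest y, clear of the links at row 143. Descending on it.

Emit:
move_arm(
  steps=[
    [0,0,0,0.0175,0.013,-0.02,0.06],
    [0,0,0,0,0,-0.04,0.06],
    [0,0,0,0,0,-0.03,0.06],
    [0,0,0,0,0,-0.02,0.06],
    [0,0,0,0,0,0,0.06],
  ],
)

```text
clock: 10.9
eef_pos: [524.7, -35.9, 128.4]
tool_rot: [-3.136, -0.149, 1.425]
force: [-1.1, -0.6, 0.6]
width: 60.2
gripper_force: 0.0
```

Emit:
move_arm(
  steps=[
    [0,0,0,0,0,-0.012,0.06],
    [0,0,0,0,0,-0.006,0.06],
    [0,0,0,0,0,0,0.06],
  ],
)

```text
clock: 11.2
eef_pos: [527.0, -38.0, 113.1]
tool_rot: [3.14, -0.148, 1.423]
force: [0.1, -0.6, 0.4]
width: 60.3
gripper_force: 0.0
```

Emit:
move_arm(
  steps=[
    [0,0,0,-0.001,-0.007,-0.003,0.06],
    [0,0,0,0,0,0,0.06],
    [0,0,0,0,0,0,0.06],
  ],
)

```text
clock: 11.5
eef_pos: [526.3, -46.0, 110.6]
tool_rot: [3.139, -0.148, 1.421]
force: [-0.0, -1.5, -0.3]
width: 60.2
gripper_force: 0.0
```

Emit:
move_arm(
  steps=[
    [0,0,0,0,0,0,0.01],
    [0,0,0,0,0,0,0.01],
    [0,0,0,0,0,0,0.01],
    [0,0,0,0,0,0,0.01],
    [0,0,0,0,0,0,0.01],
  ],
)

```text
clock: 12.0
eef_pos: [524.7, -45.1, 110.6]
tool_rot: [-3.141, -0.148, 1.422]
force: [-3.3, 0.1, 6.1]
width: 14.0
gripper_force: 58.3
```

```bash
python3 - <<'E'
import numpy as np
t=np.arange(2.27,0.9,-0.05);x=-85*np.cos(t);z=85*np.sin(t)
for i in range(len(t)-1):
    d=x[i+1]-x[i]; print(round(t[i+1],2),np.round([.987*d,-.159*d,z[i+1]-z[i]],1), np.round([.987*(x[i+1]-x[0]),-.159*(x[i+1]-x[0]),z[i+1]-z[0]],1))
E
```

```text
2.22 [-3.3  0.5  2.7] [-3.3  0.5  2.7]
2.17 [-3.4  0.5  2.5] [-6.7  1.1  5.1]
2.12 [-3.5  0.6  2.3] [-10.2   1.6   7.4]
2.07 [-3.6  0.6  2.1] [-13.8   2.2   9.6]
2.02 [-3.7  0.6  1.9] [-17.6   2.8  11.5]
1.97 [-3.8  0.6  1.7] [-21.4   3.4  13.3]
1.92 [-3.9  0.6  1.6] [-25.3   4.1  14.8]
1.87 [-4.   0.6  1.4] [-29.3   4.7  16.2]
1.82 [-4.   0.7  1.2] [-33.3   5.4  17.3]
1.77 [-4.1  0.7  0.9] [-37.4   6.   18.3]
1.72 [-4.1  0.7  0.7] [-41.5   6.7  19. ]
1.67 [-4.2  0.7  0.5] [-45.7   7.4  19.5]
1.62 [-4.2  0.7  0.3] [-49.9   8.   19.8]
1.57 [-4.2  0.7  0.1] [-54.1   8.7  19.9]
1.52 [-4.2  0.7 -0.1] [-58.3   9.4  19.8]
1.47 [-4.2  0.7 -0.3] [-62.4  10.1  19.5]
1.42 [-4.2  0.7 -0.5] [-66.6  10.7  19. ]
1.37 [-4.1  0.7 -0.7] [-70.7  11.4  18.2]
1.32 [-4.1  0.7 -1. ] [-74.8  12.1  17.3]
1.27 [-4.   0.7 -1.2] [-78.9  12.7  16.1]
1.22 [-4.   0.6 -1.4] [-82.8  13.3  14.8]
1.17 [-3.9  0.6 -1.6] [-86.7  14.   13.2]
1.12 [-3.8  0.6 -1.8] [-90.5  14.6  11.5]
1.07 [-3.7  0.6 -1.9] [-94.3  15.2   9.5]
1.02 [-3.6  0.6 -2.1] [-97.9  15.8   7.4]
0.97 [-3.5  0.6 -2.3] [-101.4   16.3    5.1]
0.92 [-3.4  0.5 -2.5] [-104.8   16.9    2.6]
```

Emit:
move_arm(
  steps=[
    [0,0,0,-0.0033,0.0005,0.0027,0.01],
    [0,0,0,-0.0034,0.0005,0.0025,0.01],
    [0,0,0,0,0,0,0.01],
  ],
)

```text
clock: 12.3
eef_pos: [519.1, -44.1, 115.7]
tool_rot: [3.14, -0.149, 1.422]
force: [-0.0, 0.9, -2.8]
width: 14.4
gripper_force: 58.7
```

Low force, and the knob follows. On to θ≈1.92.

Emit:
move_arm(
  steps=[
    [0,0,0,-0.0035,0.0006,0.0023,0.01],
    [0,0,0,-0.0036,0.0006,0.0021,0.01],
    [0,0,0,-0.0037,0.0006,0.0019,0.01],
    [0,0,0,-0.0038,0.0006,0.0017,0.01],
    [0,0,0,-0.0039,0.0006,0.0016,0.01],
  ],
)

```text
clock: 12.8
eef_pos: [503.2, -41.5, 126.2]
tool_rot: [3.135, -0.149, 1.423]
force: [6.1, 0.8, -5.0]
width: 13.8
gripper_force: 58.4
```

```bash
python3 - <<'E'
from h import *
im,d=eyes.get_image("side"); pts("side",["knob","lid_edge"]); cv2.imwrite("pics/s2.png",cv2.resize(im[110:330,120:390],None,fx=2.7,fy=2.7))
E
```

```text
side knob 0.47 [502. -36. 141.] [269, 193]
side lid_edge 0.96 [570. 160. 292.] [207, 192]
```

View pics/s2.png

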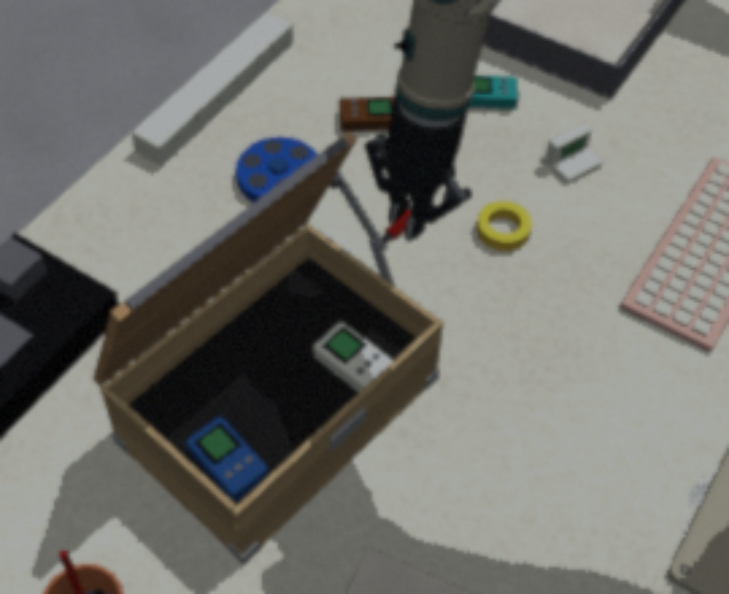

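The knob (395,225) is gripped and the knee has passed centre. The lid is still up, its edge slightly lower (292 against 296). I'll keep swinging.

Emit:
move_arm(
  steps=[
    [0,0,0,-0.004,0.0006,0.0014,0.01],
    [0,0,0,-0.004,0.0007,0.0012,0.01],
    [0,0,0,-0.0041,0.0007,0.0009,0.01],
    [0,0,0,-0.0041,0.0007,0.0007,0.01],
    [0,0,0,-0.0042,0.0007,0.0005,0.01],
  ],
)

```text
clock: 13.45
eef_pos: [487.2, -38.8, 132.4]
tool_rot: [3.125, -0.149, 1.423]
force: [11.2, -1.6, 3.5]
width: 14.0
gripper_force: 58.3
```

Emit:
move_arm(
  steps=[
    [0,0,0,-0.0042,0.0007,0.0003,0.01],
    [0,0,0,-0.0042,0.0007,0.0001,0.01],
    [0,0,0,-0.0042,0.0007,-0.0001,0.01],
    [0,0,0,-0.0042,0.0007,-0.0003,0.01],
    [0,0,0,-0.0042,0.0007,-0.0005,0.01],
  ],
)

```text
clock: 13.95
eef_pos: [469.7, -35.9, 134.0]
tool_rot: [3.118, -0.149, 1.423]
force: [12.0, -1.7, 12.9]
width: 14.1
gripper_force: 60.1
```

Emit:
move_arm(
  steps=[
    [0,0,0,0,0,0,0.01],
    [0,0,0,0,0,0,0.01],
  ],
)

```text
clock: 14.15
eef_pos: [465.8, -35.3, 133.2]
tool_rot: [3.126, -0.149, 1.423]
force: [5.1, -2.7, 24.5]
width: 13.7
gripper_force: 62.9
```

```bash
python3 - <<'E'
from h import *
im,d=eyes.get_image("side"); pts("side",["knob","lid_edge"]); cv2.imwrite("pics/s3.png",cv2.resize(im[110:330,120:390],None,fx=2.7,fy=2.7))
E
```

```text
side knob 0.58 [461. -32. 146.] [280, 199]
side lid_edge 0.79 [522. 169. 268.] [221, 209]
```

View pics/s3.png

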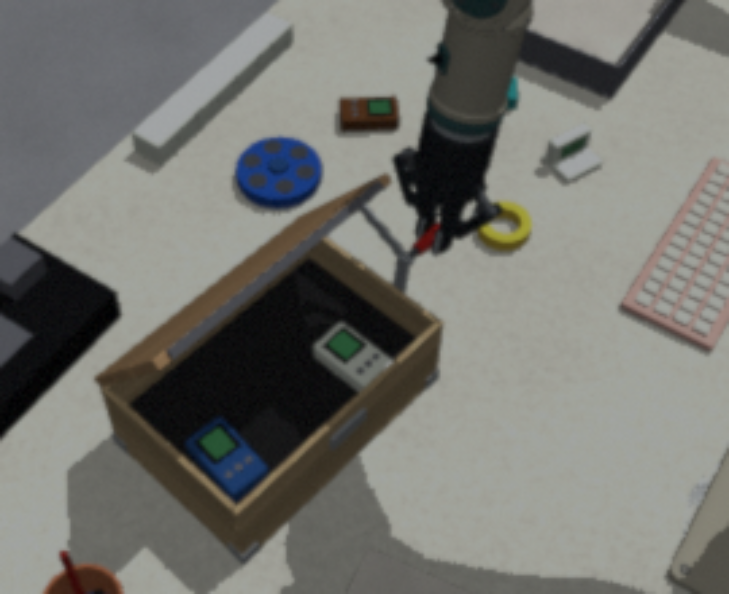

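The lid is half way down, its edge at z≈268, at about 0.39 rad. My arc runs a little low (24 N pressing down), so I raise it 3 mm and continue.

Emit:
move_arm(
  steps=[
    [0,0,0,-0.002,0.0003,0.003,0.01],
    [0,0,0,-0.004,0.0007,-0.0005,0.01],
    [0,0,0,-0.004,0.0007,-0.0005,0.01],
    [0,0,0,-0.004,0.0007,-0.0008,0.01],
  ],
)

```text
clock: 14.7
eef_pos: [450.6, -32.7, 132.5]
tool_rot: [3.129, -0.149, 1.423]
force: [7.1, -1.2, 2.9]
width: 13.8
gripper_force: 60.8
```

Emit:
move_arm(
  steps=[
    [0,0,0,-0.004,0.0007,-0.001,0.01],
    [0,0,0,-0.004,0.0007,-0.0012,0.01],
    [0,0,0,-0.004,0.0006,-0.0014,0.01],
    [0,0,0,-0.0039,0.0006,-0.0016,0.01],
  ],
)

```text
clock: 15.1
eef_pos: [435.3, -30.3, 127.1]
tool_rot: [3.128, -0.149, 1.422]
force: [4.3, -0.3, 7.7]
width: 14.1
gripper_force: 60.7
```

```bash
python3 - <<'E'
from h import *
s=telemetry.read_state();print(s["eef_pos"],s["force"])
im,d=eyes.get_image("side"); pts("side",["knob","lid_edge"])
E
```

```text
[435.25705016 -30.26758755 127.1214977 ] [ 4.3215142  -0.34386489  7.68564539]
side knob 0.63 [433. -23. 138.] [287, 207]
side lid_edge 0.93 [474. 177. 218.] [235, 232]
```

Emit:
move_arm(
  steps=[
    [0,0,0,-0.001,0.0002,0,0.01],
    [0,0,0,-0.001,0.0001,-0.0005,0.01],
    [0,0,0,0,0,0,0.01],
  ],
)

```text
clock: 15.55
eef_pos: [433.1, -29.8, 126.3]
tool_rot: [3.129, -0.149, 1.423]
force: [8.9, -0.1, -0.4]
width: 14.2
gripper_force: 60.0
```

Emit:
move_arm(
  steps=[
    [0,0,0,-0.0015,0.0002,-0.0008,0.01],
    [0,0,0,-0.0015,0.0003,-0.0008,0.01],
    [0,0,0,-0.0015,0.0002,-0.0008,0.01],
    [0,0,0,-0.0015,0.0003,-0.0009,0.01],
    [0,0,0,-0.001,0.0002,-0.0006,0.01],
  ],
)

```text
clock: 16.05
eef_pos: [426.8, -28.8, 123.0]
tool_rot: [3.127, -0.149, 1.423]
force: [6.9, -2.2, 9.6]
width: 14.1
gripper_force: 60.4
```

```bash
python3 - <<'E'
from h import *
im,d=eyes.get_image("side"); pts("side",["lid_edge"])
E
```

```text
side lid_edge 0.98 [457. 173. 195.] [241, 239]
```

Emit:
move_arm(
  steps=[
    [0,0,0,-0.001,0.0002,-0.0005,0.01],
    [0,0,0,-0.001,0.0001,-0.0006,0.01],
    [0,0,0,-0.001,0.0002,-0.0006,0.01],
    [0,0,0,-0.001,0.0001,-0.0006,0.01],
    [0,0,0,0,0,0,0.01],
  ],
)

```text
clock: 16.65
eef_pos: [421.1, -27.9, 120.3]
tool_rot: [3.13, -0.149, 1.423]
force: [7.7, -0.8, -0.7]
width: 13.9
gripper_force: 58.9
```

```bash
python3 - <<'E'
from h import *
im,d=eyes.get_image("side"); pts("side",["lid_edge"])
E
```

```text
side lid_edge 0.93 [447. 179. 172.] [244, 248]
```

Emit:
move_arm(
  steps=[
    [0,0,0,-0.001,0.0002,-0.0006,0.01],
    [0,0,0,-0.001,0.0001,-0.0006,0.01],
    [0,0,0,-0.001,0.0002,-0.0006,0.01],
    [0,0,0,-0.001,0.0001,-0.0007,0.01],
    [0,0,0,0,0,0,0.01],
  ],
)

```text
clock: 17.25
eef_pos: [418.7, -27.5, 118.2]
tool_rot: [3.127, -0.149, 1.423]
force: [7.8, -0.6, 8.1]
width: 14.0
gripper_force: 59.7
```

```bash
python3 - <<'E'
from h import *
im,d=eyes.get_image("side"); pts("side",["lid_edge"])
E
```

```text
side lid_edge 0.94 [441. 180. 152.] [245, 253]
```

Emit:
move_arm(
  steps=[
    [0,0,0,-0.001,0.0001,-0.0005,0.01],
    [0,0,0,-0.001,0.0001,-0.0005,0.01],
    [0,0,0,-0.001,0.0002,-0.0005,0.01],
    [0,0,0,0,0,0,0.01],
    [0,0,0,0,0,0,0.01],
  ],
)

```text
clock: 17.85
eef_pos: [417.5, -27.3, 116.8]
tool_rot: [3.124, -0.149, 1.422]
force: [12.0, -0.7, 4.2]
width: 13.6
gripper_force: 60.6
```

```bash
python3 - <<'E'
from h import *
im,d=eyes.get_image("side"); pts("side",["lid_edge"])
E
```

```text
side lid_edge 0.59 [439. 182. 140.] [246, 257]
```

Emit:
move_arm(
  steps=[
    [0,0,0,-0.001,0.0002,-0.0007,0.01],
    [0,0,0,-0.001,0.0001,-0.0007,0.01],
    [0,0,0,-0.001,0.0002,-0.0007,0.01],
    [0,0,0,0,0,0,0.01],
    [0,0,0,0,0,0,0.01],
  ],
)

```text
clock: 18.45
eef_pos: [417.4, -27.3, 116.2]
tool_rot: [3.118, -0.149, 1.422]
force: [12.1, -3.4, 22.9]
width: 13.9
gripper_force: 62.5
```

```bash
python3 - <<'E'
from h import *
im,d=eyes.get_image("side"); pts("side",["lid_edge"])
E
```

```text
side lid_edge 0.93 [438. 180. 139.] [246, 257]
```

```bash
cat > lid.py <<'E'
from h import *
def lid(cam="side"):
    c=eyes.calibration(cam); im,d=eyes.get_image(cam)
    v,u=np.mgrid[:384,:512]; P=np.stack([(u-c["cx"])/c["fx"]*d,(v-c["cy"])/c["fy"]*d,d],-1)
    W=P@R.from_euler('xyz',c["attitude"]).as_matrix().T+c["position"]
    D=W-np.array([530,163,0]); cs,sn=np.cos(-.16),np.sin(-.16)
    X=D[...,0]*cs+D[...,1]*sn; Y=-D[...,0]*sn+D[...,1]*cs
    k=(d>0)&(abs(X)<85)&(abs(Y)<130)&(W[...,2]>100)&(W[...,2]<200)
    p=np.polyfit(X[k],W[k][:,2],1); print(cam,k.sum(),"tilt",-np.arctan(p[0]),"z front/back",np.polyval(p,[-100,100]))
    return im
if __name__=="__main__":
    im=lid("side"); cv2.imwrite("pics/s4.png",cv2.resize(im[110:330,120:390],None,fx=2.7,fy=2.7)); lid("top"); print(telemetry.read_state()["force"])
E
python3 lid.py
```

```text
side 4660 tilt 0.11945753178185832 z front/back [144.91452215 120.90871859]
top 3237 tilt 0.12012216636019142 z front/back [146.07789088 121.93723456]
[12.2189168  -3.98531157 22.34618614]
```

View pics/s4.png

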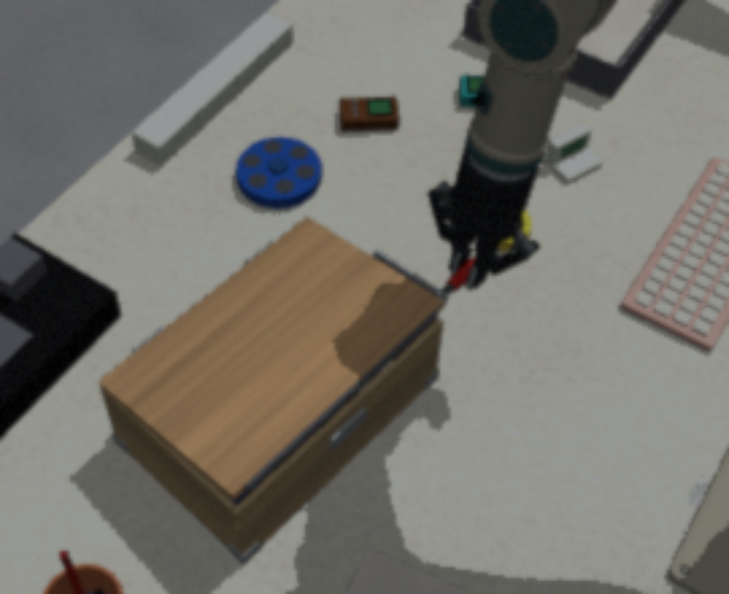

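The lid is still 0.12 rad open, its front about 23 mm high at crop (235,490), and the knob has run out of leverage. I'll let go of the knob and press the front edge down gently with shut fingers.

Emit:
move_arm(
  steps=[
    [0,0,0,0.003,0,0.004,0.01],
    [0,0,0,0,0,0,0.05],
    [0,0,0,0,0,0,0.05],
    [0,0,0,0,0,0,0.05],
  ],
)

```text
clock: 19.05
eef_pos: [407.6, -25.7, 116.4]
tool_rot: [-3.14, -0.148, 1.423]
force: [-0.3, 0.4, 0.7]
width: 50.1
gripper_force: 0.0
```

Emit:
move_arm(
  steps=[
    [0,0,0,0,-0.003,0.02,0.05],
    [0,0,0,0,-0.005,0.035,0.05],
    [0,0,0,0,-0.005,0.035,0.05],
    [-8.4,1.35,0,0,0,0.03,0.05],
    [0,0,0,0,0,0,0],
  ],
)

```text
clock: 19.55
eef_pos: [411.7, -34.9, 238.0]
tool_rot: [3.135, -0.007, 1.43]
force: [1.4, 1.6, 0.1]
width: 36.4
gripper_force: 0.0
```

```bash
python3 - <<'E'
from lid import *
print(telemetry.read_state()["eef_pos"],telemetry.read_state()["force"]);lid("top")
E
```

```text
[411.74084618 -34.9009135  237.99705399] [1.44334901 1.59388795 0.07810148]
top 3239 tilt 0.11879263078319972 z front/back [146.01811589 122.14719763]
```

Emit:
move_arm(
  steps=[
    [0,0,0,0.006,0.04,0,0],
    [0,0,0,0.006,0.04,0,0],
    [0,0,0,0.007,0.04,0,0],
    [0,0,0,0.006,0.032,0,0],
    [0,0,0,0,0,-0.03,0],
  ],
)

```text
clock: 20.1
eef_pos: [436.4, 118.7, 205.9]
tool_rot: [3.138, -0.014, 1.43]
force: [0.6, -0.5, -0.6]
width: 0.2
gripper_force: 0.0
```

Emit:
move_arm(
  steps=[
    [0,0,0,0,0,-0.03,0],
    [0,0,0,0,0,-0.015,0],
    [0,0,0,0,0,0,0],
  ],
)

```text
clock: 20.4
eef_pos: [431.2, 112.0, 156.9]
tool_rot: [-3.133, -0.005, 1.423]
force: [-0.6, -0.6, 0.1]
width: 0.2
gripper_force: 0.0
```

Emit:
move_arm(
  steps=[
    [0,0,0,0,0,-0.004,0],
    [0,0,0,0,0,-0.004,0],
    [0,0,0,0,0,-0.003,0],
    [0,0,0,0,0,-0.003,0],
    [0,0,0,0,0,-0.003,0],
  ],
)

```text
clock: 20.9
eef_pos: [434.6, 113.3, 142.6]
tool_rot: [-3.141, -0.009, 1.423]
force: [-0.0, 0.4, 1.2]
width: -0.5
gripper_force: 0.3
```

Emit:
move_arm(
  steps=[
    [0,0,0,0,0,-0.003,0],
    [0,0,0,0,0,-0.003,0],
    [0,0,0,0,0,-0.003,0],
    [0,0,0,0,0,0,0],
  ],
)

```text
clock: 21.3
eef_pos: [434.3, 113.3, 133.1]
tool_rot: [-3.14, -0.009, 1.423]
force: [-0.8, 0.6, 0.4]
width: 0.4
gripper_force: 0.0
```

Emit:
move_arm(
  steps=[
    [0,0,0,0,0,-0.003,0],
    [0,0,0,0,0,-0.003,0],
    [0,0,0,0,0,-0.002,0],
    [0,0,0,0,0,0,0],
  ],
)

```text
clock: 21.7
eef_pos: [434.4, 113.3, 125.2]
tool_rot: [-3.14, -0.009, 1.423]
force: [-0.2, 0.7, -0.2]
width: 0.3
gripper_force: 0.0
```

Emit:
move_arm(
  steps=[
    [0,0,0,0,0,-0.001,0],
    [0,0,0,0,0,-0.001,0],
    [0,0,0,0,0,0,0],
  ],
)

```text
clock: 22.0
eef_pos: [434.4, 113.3, 123.4]
tool_rot: [-3.14, -0.009, 1.423]
force: [1.1, -0.4, 0.3]
width: -0.4
gripper_force: 0.0
```

```bash
python3 - <<'E'
from lid import *
lid("side")
E
```

```text
side 4469 tilt 0.04106189305518969 z front/back [126.59708958 118.38009228]
```

Emit:
move_arm(
  steps=[
    [0,0,0,0,0,-0.001,0],
    [0,0,0,0,0,-0.001,0],
    [0,0,0,0,0,-0.001,0],
    [0,0,0,0,0,0,0],
    [0,0,0,0,0,0,0],
  ],
)

```text
clock: 22.55
eef_pos: [434.6, 113.3, 121.9]
tool_rot: [-3.142, -0.009, 1.423]
force: [-3.8, -1.7, 19.4]
width: -0.1
gripper_force: 9.5
```

Firm contact with the rim (19 N). I back off and check.

Emit:
move_arm(
  steps=[
    [0,0,0,0,0,0.01,0],
    [0,0,0,0,0,0.03,0],
    [0,0,0,0,0,0.045,0],
    [0,0,0,-0.01,-0.02,0.045,0],
    [0,0,0,-0.02,-0.04,0.02,0],
  ],
)

```text
clock: 23.05
eef_pos: [407.6, 55.9, 274.0]
tool_rot: [3.135, -0.013, 1.428]
force: [0.3, -1.5, -0.0]
width: -0.4
gripper_force: 0.0
```

Emit:
move_arm(
  steps=[
    [0,0,0,0,-0.048,0,0],
    [0,0,0,0,-0.048,0,0],
    [0,0,0,0,-0.048,0,0],
    [0,0,0,0,0,0,0],
    [0,0,0,0,0,0,0],
  ],
)

```text
clock: 23.55
eef_pos: [404.2, -91.5, 270.3]
tool_rot: [-3.14, -0.009, 1.419]
force: [0.5, 0.4, 0.3]
width: 0.1
gripper_force: 0.0
```

```bash
python3 - <<'E'
from lid import *
im=lid("side"); pts("side",["lid_edge"]); lid("top"); cv2.imwrite("pics/s5.png",cv2.resize(im[110:330,120:390],None,fx=2.7,fy=2.7))
print(telemetry.read_state()["force"])
E
```

```text
side 4894 tilt 0.0001148438514293099 z front/back [120.61277359 120.58980482]
side lid_edge 0.6 [435. 182. 113.] [247, 263]
side lid_edge 0.48 [335. 430.  -2.] [224, 379]
top 3212 tilt -0.00011023247160485411 z front/back [121.89797829 121.92002479]
[0.11595433 0.4920728  0.45942812]
```

View pics/s5.png

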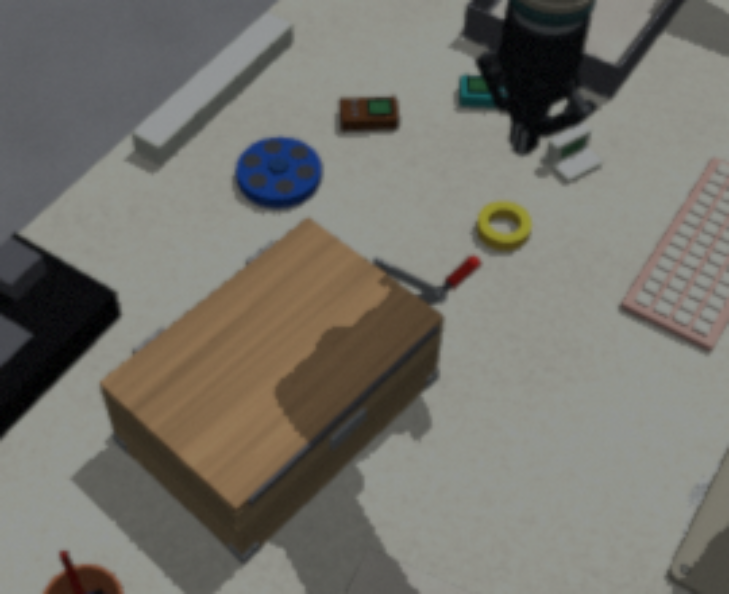

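The lid is flat shut with its front edge on the rim at (235,500), tilt 0.000. The robot is clear of everything and the other things are in place. Handing in.

```bash
python3 -c "
from cell import ctrl
print(ctrl.finish_job())"
```

```text
the job is handed in; nothing more can be done
None
```

The white logger was set flat and screen up on the foam beside the blue one, the stay was unlocked, and the lid was lowered gently until it measured fully shut; the job is handed in at about 24 s, with no verdict returned.

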